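# Unblock the funnel and tip the salvaged capacitors into the jar

## Robot

A 6-joint arm with a two-finger parallel gripper is mounted at the origin on the work surface. World frame = base frame: x ahead of the robot, y to its left, z up, the work surface at z = 0. Lengths are in m, angles in rad, forces in N, time in s.
With the tool pointing down it reaches from about 0.225 to 0.875 m from the base axis. Payload 3.4 kg.
Tool frame: the origin (TCP) lies at the very end of the fingers, on their centre line; the grasp point (between the pads) lies manip.grip_point_offset behind it (manip.grip_point_offset is the distance from the TCP to the grasp point, in m); z points along the fingers, y is the line along which they close (so a half turn about z gives the same grasp; the last joint's range is limited). The gripper opens to 85 mm and grips with 20 to 120 N. Pads are 22 mm wide; open, the fingers measure 114 mm over their backs; the gripper's body (76 mm by 85 mm) begins 54 mm behind the grasp point. The pads swing forward as they close: fully open they stand 13 mm farther back than shut.
Start: joints at [-1.275, 0.276, 1.505, -0, 1.361, -0.121], TCP at [0.233, -0.526, 0.231] pointing down, gripper open.
Joint ranges: [-2.89, 2.89], [-0.75, 2.08], [0.22, 2.7], [-1.18, 4.32], [0.11, 2.71], [-2.7, 2.7]. Speed limits (rad/s): [2.57, 2.57, 3.14, 3.14, 3.14, 3.14].

## Interface

Orientations are given as a unit quaternion [w, x, y, z].
In Python, from rig import manip gives the robot as it stands.
- The arm moves only by the shell command python3 -m pendant 'ROWS' [FORCE]. ROWS is JSON, a list of rows, each an object of numbers: "jaw": the opening, from -1 (shut) to 1 (fully open); "tx", "ty", "tz": the shift along the world's x, y, z in cm; "ax", "ay", "az": the turn, a rotation vector about the world's x, y, z in degrees. In form: [{"jaw": .., "tx": .., "ty": .., "tz": .., "ax": .., "ay": .., "az": ..}, ...]. A call has 1 to 10 rows; each row is the pose to reach, as a shift and turn from the pose commanded when the call began; what a row does not reach only later rows make up. A row lasts 1/8 s, in which the tool goes at most 62.5 mm and 10.7 degrees, less where a joint would pass 70% of its speed; a pose out of reach is approached as far as the arm can. A call with a gripper value outside its range is refused whole. The fingers move at their own pace and stop on an object; FORCE is the grip in N (left out, the last holds). Time passes only in rows, so rows that repeat a pose let the fingers close. It gives the time, the measured TCP pose, the force, the opening and the grip force at its end, in the units of the state.
- manip.get_state(): the state, without advancing time (a new reading comes with each control period).
- manip.get_image(name): name is "scene" or "top"; returns a dict with "pixels" (384x512x3 uint8, blue, green, red), "depth" (384x512 float32, m along the optical axis (not along the pixel's ray), 0 where there is no reading), "fx", "fy", "cx", "cy" (pixels), "pose" (4x4, takes a point from camera to world coordinates). Camera axes: x right, y down, z forward; pixel columns grow to the right and rows downward; lengths in m; the calibration is good to about 2 mm. A picture is of the moment at which its call begins.
- manip.sign_off(): hands the job in; it is judged then, once.
The state is a dict: "clock": time; "qpos": joint angles; "qd": joint speeds; "effort": joint torques, N m; "position": TCP position; "ee_rot": TCP orientation; "contact_force": force on the tool from outside, world axes, zero at the start; "moment": the same for the moment, N m; "width": finger opening in m; "gripper_force": force on a finger pad.
Only numpy, scipy, OpenCV 4.12 (cv2) and the standard library are available. Lean on these libraries where they do the work, as an engineer would, in place of code of your own. Each camera call takes 0.05 s, during which the arm holds its last target. There are 200 camera calls.

## Task

A heat sink has been dropped into the funnel on the collecting jar and blocks it: pull it out and put it in the white scrap tub. Then pour all five capacitors from the scoop through the funnel into the jar, and set the empty scoop back down level on the bench. The jar must stay standing in its place, and leave the hammer, the screwdriver and the motor where they are.

Things in the scene. Friction and masses are not known exactly. Their poses are not given: they have to be found in the camera images.
- jar: Clear jar on a dark foot disc (150 mm diameter, 12 mm thick) with a wide grey funnel clamped on top: one loose piece, 1.2 kg, 190 mm tall. Jar 72 mm outside, 66 mm bore, inner floor 12 mm up. Funnel from 90 mm (66 mm bore) to the rim at 190 mm height (143 mm inside, 154 mm outside). Origin: centre of the foot's underside, z up.
- funnel_mouth (a point): centre of the funnel's mouth, level with its rim, 190 mm above the bench
- heat_sink: Finned aluminium heat sink, a 24 x 84 x 160 mm block, about 0.3 kg. It stands askew in the funnel, lower end jammed inside, leaning about 40 degrees on the rim, off to the robot's right; its upper 60 mm is clear of the rim. Origin: centre of the lower end face; x through the 24 mm thickness, y along the 84 mm width, z along the length to the upper end.
- heat_sink_mid (a point): middle of the heat sink, 80 mm from either end
- heat_sink_top (a point): centre of the heat sink's upper end face, 160 mm from its origin
- tub: White plastic scrap tub, fixed to the bench, open on top, 200 x 200 mm outside, 70 mm tall, walls and floor 5 mm. Origin: centre of the underside.
- scoop: Sheet-steel scoop, 0.3 kg empty, level on the bench with five capacitors in it: pan 120 mm long (x), 84 mm wide (y), 3 mm floor, 40 mm walls on both sides and at the back (+x); the front end (-x) is open, without a lip. Two uprights carry a wooden cross handle above. Origin: centre of the underside, z up.
- scoop_handle (a point): centre of the scoop's handle, 112 mm above its underside: a flat bar 12 mm thick (along the scoop's x), 24 mm high and 84 mm long (along its y)
- scoop_lip (a point): middle of the scoop's open front edge, on top of the floor: 60 mm ahead (-x) of the scoop's origin, 3 mm up
- cap0: Capacitor, an aluminium can with a dark sleeve, 24 mm diameter, 26 mm tall, 30 g, standing in the scoop (back row, its -y side). Origin: centre of its lower end.
- cap1: Capacitor, an aluminium can with a dark sleeve, 24 mm diameter, 26 mm tall, 30 g, standing in the scoop (back row, middle). Origin: centre of its lower end.
- cap2: Capacitor, an aluminium can with a dark sleeve, 24 mm diameter, 26 mm tall, 30 g, standing in the scoop (back row, its +y side). Origin: centre of its lower end.
- cap3: Capacitor, an aluminium can with a dark sleeve, 24 mm diameter, 26 mm tall, 30 g, standing in the scoop (second row, -y side). Origin: centre of its lower end.
- cap4: Capacitor, an aluminium can with a dark sleeve, 24 mm diameter, 26 mm tall, 30 g, standing in the scoop (second row, +y side). Origin: centre of its lower end.
- hammer: Hammer, 270 mm long, loose on the bench, not part of the job. Origin: its underside.
- screwdriver: Screwdriver, 200 mm long, loose on the bench, not part of the job. Origin: its underside.
- motor: Small electric motor standing upright, 60 mm diameter, 84 mm tall with its shaft, loose on the bench, not part of the job. Origin: its underside.
Not all that is in view belongs to the job. Several things have the shape of the scoop; the one meant has the colours described above.

How it is judged:
On the way, in this order (a step that is already met when the one before it is completed fails the run):
1. the heat sink is out of the funnel and in the scrap tub (x of heat_sink_mid in the frame of tub between -0.095 and 0.095 m and y of heat_sink_mid in the frame of tub between -0.095 and 0.095 m and z of heat_sink_mid in the frame of tub below 0.1 m and z of any of heat_sink, heat_sink_top in the frame of tub below 0.06 m), for 0.2 s.
2. all five capacitors are in the jar (horizontal distance between each of cap0, cap1, cap2, cap3, cap4 and jar below 0.037 m and height (world z) of each of cap0, cap1, cap2, cap3, cap4 below 0.1 m), for 0.2 s.
At the end, for the whole second after the job is handed in: At rest: the heat sink in the tub (middle within the walls, one end below the rim), all five capacitors in the jar (below 100 mm, within 37 mm of its axis), the scoop level (0.1 rad) on the bench, and the jar upright within 30 mm of its first place (all of step 1 and all of step 2 and height (world z) of scoop below 0.008 m and angle between scoop's own z axis and vertical below 0.1 rad and angle between jar's own z axis and vertical below 0.05 rad and distance of jar from where it was at the start of the episode below 0.03 m and linear speed of each of heat_sink, scoop, jar, cap0, cap1, cap2, cap3, cap4 below 0.03 m/s); the robot touches nothing.
It fails at once if the jar is tipped by more than 0.3 rad or shifted by more than 50 mm (angle between jar's own z axis and vertical above 0.3 rad or distance of jar from where it was at the start of the episode above 0.05 m).
It fails at once if the hammer, screwdriver or motor is moved by more than 30 mm (distance of any of hammer, screwdriver, motor from where it was at the start of the episode above 0.03 m).
It also fails if it takes over 69 s, if anything falls off the work surface, if the arm or the gripper's body presses on something with over 40 N, if the wrist force passes 120 N, or if a joint passes its speed limit or range.

## Working session

There is one attempt and no reset: what is moved stays moved. The work goes in short steps, Python scripts to look and compute and a shell command to move; the robot and the scene stay as the last step left them, time stands still between calls to the robot, and variables do not carry over. Pictures are saved under pics/ and viewed, at most 10 in all, crops included, and the job is handed in when it is done.

```bash
mkdir -p pics; cat > h.py <<'E'
import numpy as np, cv2
from rig import manip
def grab(n):
    d=manip.get_image(n); return d
def pts(d):
    z=d["depth"]; v,u=np.indices(z.shape)
    c=np.stack([(u-d["cx"])/d["fx"]*z,(v-d["cy"])/d["fy"]*z,z,np.ones_like(z)],-1)
    P=(c@np.array(d["pose"]).T)[...,:3]; P[z<=0]=np.nan
    return P
E
python3 - <<'E'
from h import *
print(manip.get_state(), manip.grip_point_offset)
for n in("scene","top"):
    d=grab(n); cv2.imwrite(f"pics/{n}0.png",d["pixels"]); np.savez(n+"0.npz",**d)
    print(n,np.round(d["pose"],3).tolist(),d["fx"],d["cx"],d["cy"])
E
```

```text
{'clock': 0.0, 'qpos': array([-1.27499000e+00,  2.76574729e-01,  1.50613801e+00, -2.01991131e-05,
        1.36064288e+00, -1.21026827e-01]), 'qd': array([ 0.00208421,  0.00022088, -0.00111818,  0.00066103, -0.00090963,
        0.00104148]), 'effort': array([-6.47954621e-04, -4.16782451e+01, -2.45805109e+01, -5.05406169e-04,
        1.09358280e-02,  5.20038412e-06]), 'position': array([ 0.23262202, -0.52528277,  0.23044929]), 'ee_rot': array([-8.77259358e-04,  9.78358951e-01,  2.06912991e-01, -8.67725564e-05]), 'contact_force': array([-0.36489406, -0.84448945, -0.61033803]), 'moment': array([0.01335902, 0.01237803, 0.00694756]), 'gripper_force': 0.0, 'width': 0.08564870418566298} 0.0187
scene [[0.687, 0.396, -0.609, 1.234], [0.726, -0.382, 0.572, -0.738], [-0.006, -0.835, -0.55, 0.837], [0.0, 0.0, 0.0, 1.0]] 434.5529382968514 260.36346971133315 188.98564696984002
top [[0.023, -0.994, 0.108, 0.35], [-1.0, -0.023, -0.001, -0.048], [0.003, -0.108, -0.994, 1.444], [0.0, 0.0, 0.0, 1.0]] 467.2129375255837 252.30927552152505 191.90874461869163
```

View pics/scene0.png

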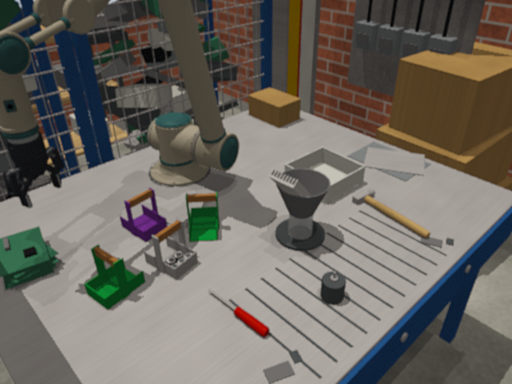

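View pics/top0.png

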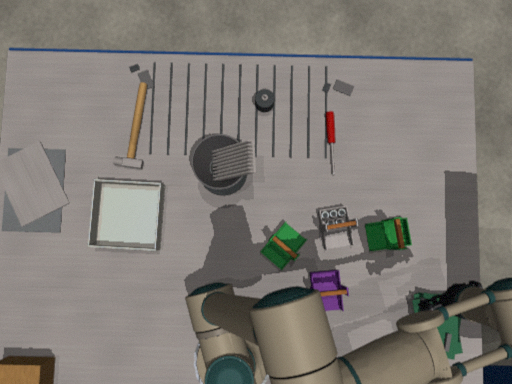

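The scene view shows the steel scoop at about (172,255), the heat sink at (286,180) in the funnel at (302,200), and the tub at (325,172). In the top view the scoop is at (335,225), the funnel at (219,163), the heat sink fins at (233,160) and the tub at (127,213).

```bash
python3 - <<'E'
from h import *
a={n:dict(np.load(n+"0.npz")) for n in("scene","top")}
t=a["top"];P=pts(t);I=t["pixels"]
def rng(Q,s): 
    Q=Q[~np.isnan(Q[:,0])]; print(s,len(Q),Q.min(0).round(3),Q.max(0).round(3),np.median(Q,0).round(3))
# tub rim
R=P[165:260,80:170].reshape(-1,3); rng(R[(R[:,2]>.06)&(R[:,2]<.08)],"tub rim")
# foot / funnel
R=P[120:205,180:262].reshape(-1,3); rng(R[(R[:,2]>.18)&(R[:,2]<.197)],"rim band")
H=R[R[:,2]>.2]; rng(H,"sink>0.2")
m=I.astype(int)
hsv=cv2.cvtColor(I,cv2.COLOR_BGR2HSV)
W=np.zeros(hsv.shape[:2],bool); W[200:255,310:360]=1
o=(hsv[...,0]<20)&(hsv[...,1]>120)&W&(P[...,2]>.08); O=P[o]; rng(O,"handle")
c=O[:,:2].mean(0);w,v=np.linalg.eigh(np.cov(O[:,:2].T)); print(c,v[:,1],np.degrees(np.arctan2(v[1,1],v[0,1])))
S=P[W&(P[...,2]>.028)&(P[...,2]<.05)]; rng(S,"walls/caps"); r=cv2.minAreaRect(S[:,:2].astype(np.float32)); print(r)
S=P[W&(P[...,2]>.034)&(P[...,2]<.05)]; r=cv2.minAreaRect(S[:,:2].astype(np.float32)); print(r)
# heat sink cloud both views
s=a["scene"];Q=pts(s)[150:260,255:345].reshape(-1,3)
H2=Q[(Q[:,2]>.2)];rng(H2,"scene>0.2")
for n,d,b in(("t",t,(125,200,170,270)),("s",s,(155,255,250,350))):
    k=d["pixels"][b[0]:b[1],b[2]:b[3]]; cv2.imwrite(f"pics/crop_{n}.png",cv2.resize(k,None,fx=5,fy=5,interpolation=cv2.INTER_CUBIC))
x=cv2.imread("pics/crop_t.png");y=cv2.imread("pics/crop_s.png")
h=max(x.shape[0],y.shape[0]);f=lambda q:cv2.copyMakeBorder(q,0,h-q.shape[0],0,0,0)
o=np.hstack([f(x),f(y)]);o=cv2.resize(o,None,fx=.8,fy=.8);print(o.shape);cv2.imwrite("pics/crop.png",o)
E
```

```text
tub rim 579 [0.324 0.222 0.06 ] [0.528 0.428 0.079] [0.426 0.333 0.069]
rim band 567 [ 0.494 -0.021  0.18 ] [0.645 0.119 0.197] [0.572 0.037 0.188]
sink>0.2 620 [ 0.531 -0.055  0.2  ] [0.618 0.008 0.253] [ 0.573 -0.029  0.23 ]
handle 104 [ 0.396 -0.342  0.116] [ 0.417 -0.262  0.131] [ 0.407 -0.305  0.124]
[ 0.40695334 -0.30383716] [-0.19331073  0.98113759] 101.14605806083044
walls/caps 304 [ 0.336 -0.354  0.028] [ 0.467 -0.252  0.049] [ 0.434 -0.298  0.033]
((0.40289920568466187, -0.30238744616508484), (0.11979883164167404, 0.08924403786659241), 11.257251739501953)
((0.40374433994293213, -0.30256178975105286), (0.11773868650197983, 0.08831425756216049), 10.16199779510498)
scene>0.2 424 [ 0.533 -0.054  0.2  ] [0.621 0.006 0.253] [ 0.588 -0.036  0.237]
(400, 800, 3)
```

View pics/crop.png

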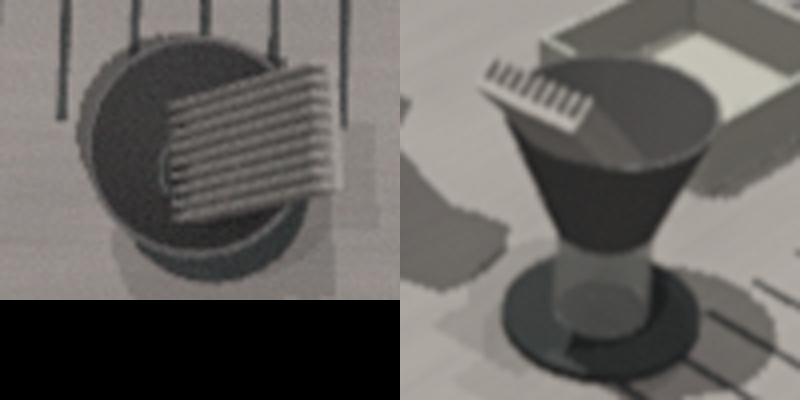

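The crop shows the heat sink leaning right (-y), with fins on its upper face running along its length and its top edge at about crop (335,130). The 84 mm width lies roughly along world x. I'll fit its plane and compute the grasp.

```bash
python3 - <<'E'
from h import *
from scipy.optimize import least_squares
t=dict(np.load("top0.npz"));P=pts(t);s=dict(np.load("scene0.npz"));S=pts(s)
R=P[115:210,175:265].reshape(-1,3)
b=R[(R[:,2]>.183)&(R[:,2]<.196)&(R[:,1]>.02)]
# rim: outermost points
f=least_squares(lambda p:np.hypot(b[:,0]-p[0],b[:,1]-p[1])-.0755,[.57,.045],loss="soft_l1",f_scale=.002);print("funnel",f.x,np.abs(f.fun).mean(),len(b))
F=R[R[:,2]<.02]
foot=P[180:206,200:245].reshape(-1,3);
c=f.x
K=R[(R[:,2]>.2)&~np.isnan(R[:,0])]
K2=S[150:260,255:345].reshape(-1,3);K2=K2[K2[:,2]>.2]
for n,Q in(("top",K),("both",np.vstack([K,K2]))):
    m=Q.mean(0);_,sv,V=np.linalg.svd(Q-m,full_matrices=False);nn=V[2]*np.sign(V[2,2])
    print(n,m.round(4),"n",nn.round(3),"resid",sv/np.sqrt(len(Q)),"lean deg",90-np.degrees(np.arccos(nn[2])),"az",np.degrees(np.arctan2(-nn[1],-nn[0])))
m=K.mean(0);n=np.linalg.svd(K-m,full_matrices=False)[2][2];n*=np.sign(n[2])
up=np.array([0,0,1.])-n*n[2];up/=np.linalg.norm(up);w=np.cross(up,n)
A=np.vstack([K,K2])-m
for nm,e in(("n",n),("up",up),("w",w)): print(nm,e.round(3),np.percentile(A@e,[0,1,5,50,95,99,100]).round(4))
E
```

```text
funnel [0.56928935 0.03935907] 0.002906253611595974 282
top [ 0.5743 -0.0285  0.2268] n [-0.061  0.642  0.764] resid [0.02575429 0.01938572 0.00711131] lean deg 49.80906338572775 az -84.58096466156593
both [ 0.5786 -0.0311  0.2289] n [-0.054  0.69   0.722] resid [0.02724591 0.01821029 0.00765058] lean deg 46.23513112335344 az -85.50923027073611
n [-0.061  0.642  0.764] [-0.0175 -0.015  -0.0125 -0.0007  0.012   0.0145  0.0164]
up [ 0.072 -0.76   0.645] [-0.0444 -0.0399 -0.0313  0.0096  0.0238  0.0259  0.0276]
w [-0.996 -0.094  0.   ] [-0.0451 -0.0442 -0.0429 -0.0045  0.0401  0.0415  0.0422]
```

```bash
python3 - <<'E'
from h import *
from scipy.spatial.transform import Rotation as Ro
t=dict(np.load("top0.npz"));P=pts(t);s=dict(np.load("scene0.npz"));S=pts(s)
R=P[115:210,175:265].reshape(-1,3);K=R[(R[:,2]>.196)&~np.isnan(R[:,0])]
K2=S[150:260,255:345].reshape(-1,3);K2=K2[K2[:,2]>.2]
rng=np.random.default_rng(0);best=(0,)
for i in range(4000):
    a=K[rng.choice(len(K),3,False)];n=np.cross(a[1]-a[0],a[2]-a[0]);l=np.linalg.norm(n)
    if l<2e-4: continue
    n/=l;n*=np.sign(n[2]);d=(K-a[0])@n
    if n[2]<.4 or n[1]<.3 or np.percentile(d,98)>.004: continue
    k=(abs(d)<.002).sum()
    if k>best[0]: best=(k,n,a[0])
k,n,a=best;i=abs((K-a)@n)<.002;Q=K[i];m=Q.mean(0);n=np.linalg.svd(Q-m,full_matrices=False)[2][2];n*=np.sign(n[2])
print("tips plane",k,len(K),n.round(3),"axis lean from vertical",90-np.degrees(np.arccos(n[2])))
up=np.array([0,0,1.])-n*n[2];up/=np.linalg.norm(up);w=np.cross(up,n)
A=np.vstack([K,K2])-m
print(np.percentile(A@n,[.5,50,99.5]).round(4))
print("up ext",np.percentile(A@up,[99,100]),"w",np.percentile(A@w,[0,1,99,100]))
u2=(Q-m)@up;w2=(Q-m)@w;rect=cv2.minAreaRect(np.c_[u2,w2].astype(np.float32));print(rect)
for lo in np.arange(-.04,.03,.01):
    q=(u2>lo)&(u2<lo+.01)
    if q.sum()>10: print(round(lo,3),w2[q].min().round(4),w2[q].max().round(4))
E
```

```text
tips plane 176 659 [-0.032  0.773  0.633] axis lean from vertical 39.30617378679052
[-0.0248 -0.0099  0.0031]
up ext [0.03503228 0.03667643] w [-0.04433613 -0.04253267  0.04308809  0.04371714]
((-0.00021339580416679382, 0.001409389078617096), (0.07236014306545258, 0.08489976823329926), 0.6364327073097229)
-0.04 -0.0296 0.042
-0.03 -0.0392 0.0431
-0.02 -0.0401 0.0437
-0.01 -0.04 0.0431
0.0 -0.0409 0.0417
0.01 -0.04 0.0429
0.02 -0.0408 0.0434
0.03 -0.029 0.0318
```

```bash
cat >> h.py <<'E'
from scipy.spatial.transform import Rotation as Ro
def rot(q): return Ro.from_quat(np.r_[q[1:],q[0]])
def todo(pos,M,ref=None):
    """shift cm and rotvec deg from current measured pose"""
    s=manip.get_state(); p0,r0=s["position"],rot(s["ee_rot"])
    best=None
    for k in(0,180):
        v=(Ro.from_matrix(M)*Ro.from_euler('z',k,degrees=True)*r0.inv()).as_rotvec(degrees=True)
        if best is None or np.linalg.norm(v)<np.linalg.norm(best): best=v
    return ((np.array(pos)-p0)*100).round(2),best.round(1)
E
python3 - <<'E'
from h import *
t=dict(np.load("top0.npz"));P=pts(t)
R=P[115:210,175:265].reshape(-1,3);K=R[(R[:,2]>.196)&~np.isnan(R[:,0])]
n=np.array([-.032,.773,.633]);n/=np.linalg.norm(n)
off=np.percentile(K@n,99)-.002   # fin tip plane
up=np.array([0,0,1.])-n*n[2];up/=np.linalg.norm(up);w=np.cross(up,n)
u=np.percentile(K@up,99.5);wc=(np.percentile(K@w,1)+np.percentile(K@w,99))/2
top=n*(off-.012)+up*u+w*wc
print("top",top.round(4),"up",up.round(3),"mid",(top-.08*up).round(3),"origin",(top-.16*up).round(3))
M=np.c_[np.cross(n,-up),n,-up]
print(np.linalg.det(M))
for d in(.09,-.045): print(d,todo(top+up*d,M))
E
```

```text
top [ 0.5749 -0.0467  0.2449] up [ 0.026 -0.633  0.774] mid [0.573 0.004 0.183] origin [0.571 0.055 0.121]
0.9999999999999999
0.09 (array([34.46, 42.18,  8.41]), array([ 38.4,   9. , -20.7]))
-0.045 (array([34.11, 50.72, -2.04]), array([ 38.4,   9. , -20.7]))
```

```bash
python3 -m pendant '[{"jaw":0.3,"tx":3,"ty":3,"tz":6},{"jaw":0.3,"tx":34.5,"ty":42.2,"tz":8.4,"ax":38.4,"ay":9,"az":-20.7},{"jaw":0.3,"tx":34.5,"ty":42.2,"tz":8.4,"ax":38.4,"ay":9,"az":-20.7},{"jaw":0.3,"tx":34.5,"ty":42.2,"tz":8.4,"ax":38.4,"ay":9,"az":-20.7},{"jaw":0.3,"tx":34.5,"ty":42.2,"tz":8.4,"ax":38.4,"ay":9,"az":-20.7},{"jaw":0.3,"tx":34.5,"ty":42.2,"tz":8.4,"ax":38.4,"ay":9,"az":-20.7},{"jaw":0.3,"tx":34.5,"ty":42.2,"tz":8.4,"ax":38.4,"ay":9,"az":-20.7},{"jaw":0.3,"tx":34.5,"ty":42.2,"tz":8.4,"ax":38.4,"ay":9,"az":-20.7},{"jaw":0.3,"tx":34.5,"ty":42.2,"tz":8.4,"ax":38.4,"ay":9,"az":-20.7},{"jaw":0.3,"tx":34.5,"ty":42.2,"tz":8.4,"ax":38.4,"ay":9,"az":-20.7}]' 40
python3 - <<'E'
from h import *
top=np.array([.5749,-.0467,.2449]);up=np.array([.026,-.633,.774]);n=np.array([-.032,.773,.633])
M=np.c_[np.cross(n,-up),n,-up];q=Ro.from_matrix(M).as_matrix()
for d in(.09,-.045): print(d,todo(top+up*d,q))
d=grab("scene");cv2.imwrite("pics/s1.png",d["pixels"][60:300,150:450].repeat(2,0).repeat(2,1))
print(manip.get_state()["qpos"],manip.get_state()["clock"])
E
```

```text
0.09 (array([34.46, 42.17,  8.4 ]), array([ 38.4,   9. , -20.7]))
-0.045 (array([34.11, 50.71, -2.04]), array([ 38.4,   9. , -20.7]))
[-1.27498070e+00  2.76442392e-01  1.50581666e+00  1.37901864e-05
  1.36072160e+00 -1.21008628e-01] 0.15invalid input at $[0]: expected keys jaw, tx, ty, tz, ax, ay, az
```

View pics/s1.png

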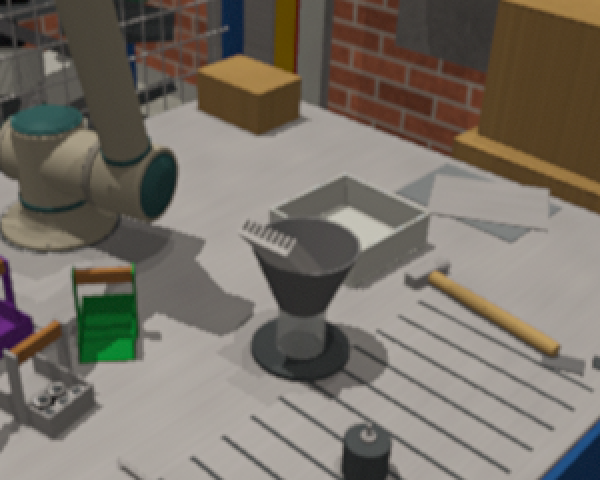

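The call was refused because each row needs every key. The picture shows the scene unchanged, with the heat sink at (268,238). I'll resend with full rows.

```bash
python3 -m pendant '[{"jaw":0.3,"tx":3,"ty":3,"tz":6,"ax":0,"ay":0,"az":0},{"jaw":0.3,"tx":34.5,"ty":42.2,"tz":8.4,"ax":38.4,"ay":9,"az":-20.7},{"jaw":0.3,"tx":34.5,"ty":42.2,"tz":8.4,"ax":38.4,"ay":9,"az":-20.7},{"jaw":0.3,"tx":34.5,"ty":42.2,"tz":8.4,"ax":38.4,"ay":9,"az":-20.7},{"jaw":0.3,"tx":34.5,"ty":42.2,"tz":8.4,"ax":38.4,"ay":9,"az":-20.7},{"jaw":0.3,"tx":34.5,"ty":42.2,"tz":8.4,"ax":38.4,"ay":9,"az":-20.7},{"jaw":0.3,"tx":34.5,"ty":42.2,"tz":8.4,"ax":38.4,"ay":9,"az":-20.7},{"jaw":0.3,"tx":34.5,"ty":42.2,"tz":8.4,"ax":38.4,"ay":9,"az":-20.7},{"jaw":0.3,"tx":34.5,"ty":42.2,"tz":8.4,"ax":38.4,"ay":9,"az":-20.7},{"jaw":0.3,"tx":34.5,"ty":42.2,"tz":8.4,"ax":38.4,"ay":9,"az":-20.7}]' 40
python3 - <<'E'
from h import *
top=np.array([.5749,-.0467,.2449]);up=np.array([.026,-.633,.774]);n=np.array([-.032,.773,.633])
M=np.c_[np.cross(n,-up),n,-up];q=Ro.from_matrix(M).as_matrix()
for d in(.09,-.045): print(d,todo(top+up*d,q))
print(manip.get_state()["qpos"],manip.get_state()["clock"])
E
```

```text
clock: 1.4
position: [0.579, -0.1005, 0.3154]
ee_rot: [-0.336, 0.942, 0.021, -0.008]
contact_force: [-0.7, 0.5, -0.1]
width: 0.0557
gripper_force: 0.0
0.09 (array([-0.17, -0.32, -0.08]), array([ 0.1, -0. , -0.3]))
-0.045 (array([ -0.53,   8.22, -10.53]), array([ 0.1, -0. , -0.3]))
[-0.61419188  0.42907265  1.26502897  0.54939895  1.86468396  0.96002718] 1.4
```

```bash
python3 -m pendant '[{"jaw":0.3,"tx":0,"ty":0,"tz":0,"ax":0,"ay":0,"az":0},{"jaw":0.3,"tx":-0.1,"ty":2.9,"tz":-3.5,"ax":0,"ay":0,"az":0},{"jaw":0.3,"tx":-0.2,"ty":5.7,"tz":-7,"ax":0,"ay":0,"az":0},{"jaw":0.3,"tx":-0.35,"ty":8.5,"tz":-10.4,"ax":0,"ay":0,"az":0},{"jaw":0.3,"tx":-0.35,"ty":8.5,"tz":-10.4,"ax":0,"ay":0,"az":0},{"jaw":0.3,"tx":-0.35,"ty":8.5,"tz":-10.4,"ax":0,"ay":0,"az":0}]'
python3 - <<'E'
from h import *
d=grab("scene");cv2.imwrite("pics/s2.png",d["pixels"][80:230,200:380].repeat(4,0).repeat(4,1))
top=np.array([.5749,-.0467,.2449]);up=np.array([.026,-.633,.774]);n=np.array([-.032,.773,.633])
print((manip.get_state()["position"]-top)@np.c_[np.cross(n,-up),n,up])
E
```

```text
clock: 2.15
position: [0.5747, -0.0207, 0.2119]
ee_rot: [-0.335, 0.942, 0.019, -0.007]
contact_force: [1.1, -0.2, 0.4]
width: 0.0553
gripper_force: 0.0
[-0.00126129 -0.00069286 -0.04159703]
```

View pics/s2.png

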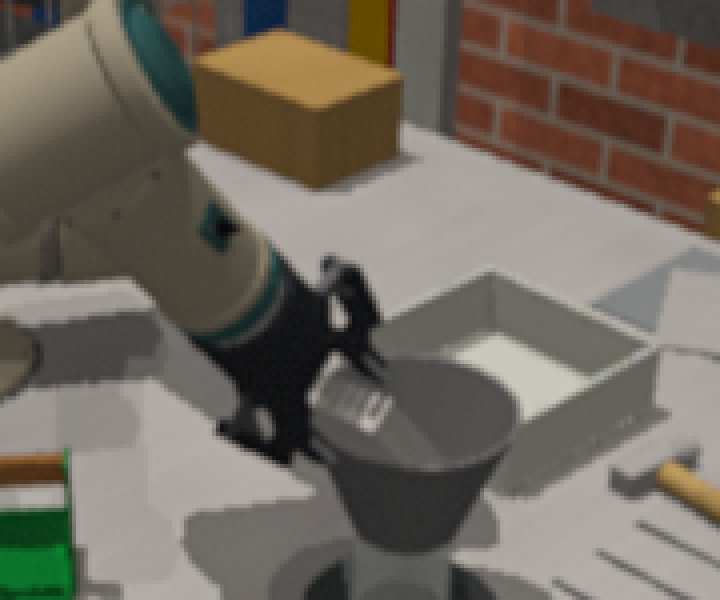

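The fingers straddle the sink's end, the upper one at (370,360) and the lower one at (300,440), clear of the rim. Next I close and start pulling along its axis.

```bash
python3 -m pendant '[{"jaw":-1,"tx":0,"ty":0,"tz":0,"ax":0,"ay":0,"az":0},{"jaw":-1,"tx":0,"ty":0,"tz":0,"ax":0,"ay":0,"az":0},{"jaw":-1,"tx":0,"ty":0,"tz":0,"ax":0,"ay":0,"az":0},{"jaw":-1,"tx":0,"ty":0,"tz":0,"ax":0,"ay":0,"az":0},{"jaw":-1,"tx":0,"ty":-0.6,"tz":0.8,"ax":0,"ay":0,"az":0},{"jaw":-1,"tx":0.1,"ty":-1.3,"tz":1.6,"ax":0,"ay":0,"az":0},{"jaw":-1,"tx":0.1,"ty":-1.9,"tz":2.4,"ax":0,"ay":0,"az":0}]' 90
```

```text
clock: 3.08
position: [0.5752, -0.0381, 0.2356]
ee_rot: [-0.336, 0.942, 0.019, -0.008]
contact_force: [-0.6, 2.3, -2.5]
width: 0.0229
gripper_force: 87.8
```

```bash
python3 -m pendant '[{"jaw":-1,"tx":0,"ty":-1.6,"tz":2,"ax":0,"ay":0,"az":0},{"jaw":-1,"tx":0.1,"ty":-3.2,"tz":4,"ax":0,"ay":0,"az":0},{"jaw":-1,"tx":0.2,"ty":-4.8,"tz":6,"ax":0,"ay":0,"az":0},{"jaw":-1,"tx":0.2,"ty":-6,"tz":8,"ax":0,"ay":0,"az":0},{"jaw":-1,"tx":0,"ty":-6,"tz":12.5,"ax":0,"ay":0,"az":0},{"jaw":-1,"tx":-3,"ty":0,"tz":13,"ax":0,"ay":0,"az":0},{"jaw":-1,"tx":-5,"ty":5,"tz":13,"ax":0,"ay":0,"az":0},{"jaw":-1,"tx":-8,"ty":10,"tz":13,"ax":0,"ay":0,"az":0},{"jaw":-1,"tx":-10,"ty":15,"tz":13,"ax":0,"ay":0,"az":0},{"jaw":-1,"tx":-12,"ty":20,"tz":13,"ax":0,"ay":0,"az":0}]'
python3 -m pendant '[{"jaw":-1,"tx":-1,"ty":5,"tz":0,"ax":0,"ay":0,"az":0},{"jaw":-1,"tx":-2,"ty":10,"tz":0,"ax":0,"ay":0,"az":0},{"jaw":-1,"tx":-2.8,"ty":16,"tz":0,"ax":0,"ay":0,"az":0},{"jaw":-1,"tx":-2.8,"ty":16,"tz":-4,"ax":0,"ay":0,"az":0},{"jaw":-1,"tx":-2.8,"ty":16,"tz":-8,"ax":0,"ay":0,"az":0},{"jaw":-1,"tx":-2.8,"ty":16,"tz":-12,"ax":0,"ay":0,"az":0},{"jaw":-1,"tx":-2.8,"ty":16,"tz":-15,"ax":0,"ay":0,"az":0},{"jaw":-1,"tx":-2.8,"ty":16,"tz":-15,"ax":0,"ay":0,"az":0},{"jaw":-1,"tx":-2.8,"ty":16,"tz":-15,"ax":0,"ay":0,"az":0}]'
python3 - <<'E'
from h import *
d=grab("top");cv2.imwrite("pics/t3.png",d["pixels"][100:300,60:300].repeat(3,0).repeat(3,1))
print(todo([.427,.323,.112],rot(manip.get_state()["ee_rot"]).as_matrix()),manip.get_state()["qpos"])
E
```

```text
clock: 4.32
position: [0.4546, 0.1624, 0.3652]
ee_rot: [-0.334, 0.942, 0.019, -0.007]
contact_force: [0.6, 0.6, -3.1]
width: 0.0229
gripper_force: 88.5
clock: 5.45
position: [0.4284, 0.322, 0.2166]
ee_rot: [-0.335, 0.942, 0.019, -0.006]
contact_force: [-0.3, -0.6, -1.9]
width: 0.023
gripper_force: 89.6
(array([ -0.16,   0.09, -10.49]), array([0., 0., 0.])) [0.05100104 0.16541133 1.91634449 0.7550605  1.17450466 1.2356265 ]
```

View pics/t3.png

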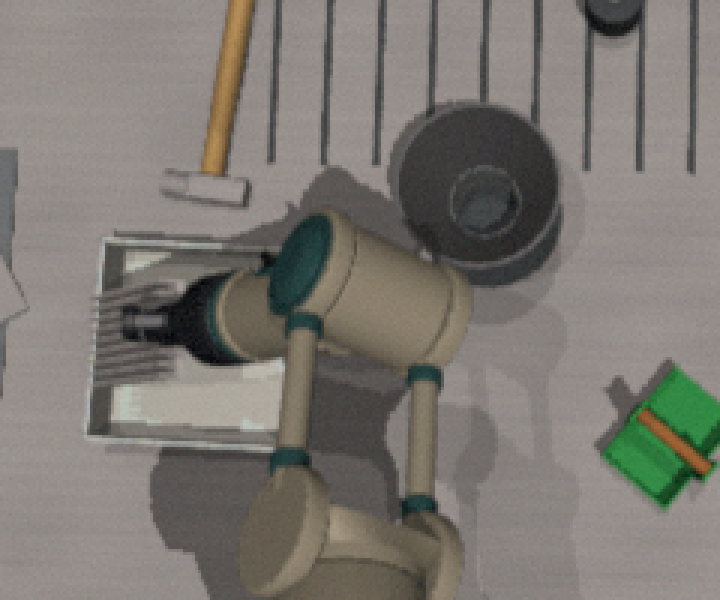

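The sink is held with its fins over the tub at (130,335), lower end at (100,335) near the left wall. The funnel rim is clear, centred at about (479,183). Now I lower it.

```bash
python3 -m pendant '[{"jaw":-1,"tx":0,"ty":-0.2,"tz":-3,"ax":0,"ay":0,"az":0},{"jaw":-1,"tx":0,"ty":-0.2,"tz":-6,"ax":0,"ay":0,"az":0},{"jaw":-1,"tx":0,"ty":-0.2,"tz":-8,"ax":0,"ay":0,"az":0},{"jaw":-1,"tx":0,"ty":-0.2,"tz":-9.5,"ax":0,"ay":0,"az":0},{"jaw":-1,"tx":0,"ty":-0.2,"tz":-10,"ax":0,"ay":0,"az":0},{"jaw":-1,"tx":0,"ty":-0.2,"tz":-10,"ax":0,"ay":0,"az":0}]'
python3 -m pendant '[{"jaw":0.1,"tx":0,"ty":0,"tz":0,"ax":0,"ay":0,"az":0},{"jaw":0.1,"tx":0,"ty":0,"tz":0,"ax":0,"ay":0,"az":0},{"jaw":0.1,"tx":0.1,"ty":-1.6,"tz":2,"ax":0,"ay":0,"az":0},{"jaw":0.1,"tx":0.2,"ty":-3.2,"tz":4,"ax":0,"ay":0,"az":0},{"jaw":0.1,"tx":0.3,"ty":-5,"tz":6,"ax":0,"ay":0,"az":0},{"jaw":0.1,"tx":0.4,"ty":-7,"tz":9,"ax":0,"ay":0,"az":0},{"jaw":0.1,"tx":0.4,"ty":-9,"tz":14,"ax":0,"ay":0,"az":0},{"jaw":0.1,"tx":-3,"ty":-14,"tz":16,"ax":0,"ay":0,"az":0},{"jaw":0.1,"tx":-3,"ty":-20,"tz":18,"ax":0,"ay":0,"az":0}]'
python3 - <<'E'
from h import *
from scipy.optimize import least_squares
d=grab("top");s=grab("scene");cv2.imwrite("pics/m4.png",np.hstack([cv2.resize(d["pixels"][120:280,60:270],None,fx=2,fy=2),cv2.resize(s["pixels"][130:290,230:420],None,fx=2,fy=2)]))
P=pts(d);R=P[165:260,80:170].reshape(-1,3);R=R[(R[:,0]>.335)&(R[:,0]<.515)&(R[:,1]>.235)&(R[:,1]<.415)]
print("tub contents z pct",np.percentile(R[:,2],[5,50,90,99]).round(3))
T=R[(R[:,2]>.018)&(R[:,2]<.05)];print(cv2.minAreaRect(T[:,:2].astype(np.float32)))
R=P[110:215,170:270].reshape(-1,3);b=R[(R[:,2]>.184)&(R[:,2]<.196)]
f=least_squares(lambda p:np.hypot(b[:,0]-p[0],b[:,1]-p[1])-.0745,[.57,.04],loss="soft_l1",f_scale=.002);print("funnel",f.x,len(b),b.min(0),b.max(0))
st=manip.get_state();print(st["position"],st["qpos"],st["clock"])
E
```

```text
clock: 6.25
position: [0.4278, 0.3203, 0.1158]
ee_rot: [-0.336, 0.942, 0.019, -0.007]
contact_force: [0.3, -0.5, -3.0]
width: 0.0229
gripper_force: 89.5
clock: 7.38
position: [0.3949, 0.1219, 0.2966]
ee_rot: [-0.336, 0.942, 0.021, -0.007]
contact_force: [1.4, -0.0, 0.9]
width: 0.0467
gripper_force: 0.0
tub contents z pct [0.001 0.008 0.027 0.033]
((0.43205881118774414, 0.316057950258255), (0.15694071352481842, 0.08464810252189636), 88.87659454345703)
funnel [0.56954681 0.04265941] 399 [ 0.49443668 -0.03324716  0.18402036] [0.64459612 0.11889113 0.19573792]
[0.3996279  0.11720465 0.2967573 ] [-0.43455814  0.05194769  1.82769156  0.59816183  1.60208231  1.01418251] 7.475
```

View pics/m4.png

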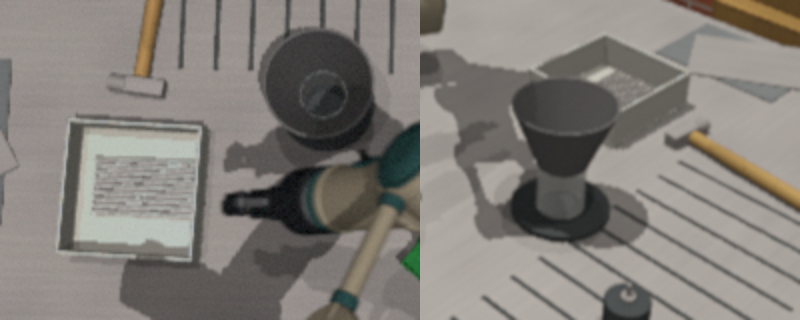

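Heat sink lies flat in the tub (crop around (145,185)), and the funnel is empty and upright at (318,88) in the left half. Next is the scoop handle.

```bash
python3 - <<'E'
from h import *
st=manip.get_state();r0=rot(st["ee_rot"]);print(r0.as_matrix()[:,1].round(2))
a=np.radians(11);y=np.array([np.cos(a),np.sin(a),0]);z=np.array([0,0,-1.])
M=np.c_[np.cross(y,z),y,z]
for k in(0,180): print(k,(Ro.from_matrix(M)*Ro.from_euler('z',k,degrees=True)*r0.inv()).as_rotvec(degrees=True).round(1))
print(((np.array([.4055,-.3033,.2])-st["position"])*100).round(2))
E
```

```text
[ 0.03 -0.78 -0.63]
0 [-27.7 -34.3  94.7]
180 [-32.9  26.6 -77.7]
[  0.59 -42.05  -9.68]
```

```bash
python3 -m pendant '[{"jaw":0.6,"tx":0.6,"ty":-10,"tz":0,"ax":-27.7,"ay":-34.3,"az":94.7},{"jaw":0.6,"tx":0.6,"ty":-20,"tz":0,"ax":-27.7,"ay":-34.3,"az":94.7},{"jaw":0.6,"tx":0.6,"ty":-30,"tz":0,"ax":-27.7,"ay":-34.3,"az":94.7},{"jaw":0.6,"tx":0.6,"ty":-42,"tz":-4.7,"ax":-27.7,"ay":-34.3,"az":94.7},{"jaw":0.6,"tx":0.6,"ty":-42,"tz":-4.7,"ax":-27.7,"ay":-34.3,"az":94.7},{"jaw":0.6,"tx":0.6,"ty":-42,"tz":-4.7,"ax":-27.7,"ay":-34.3,"az":94.7},{"jaw":0.6,"tx":0.6,"ty":-42,"tz":-4.7,"ax":-27.7,"ay":-34.3,"az":94.7},{"jaw":0.6,"tx":0.6,"ty":-42,"tz":-4.7,"ax":-27.7,"ay":-34.3,"az":94.7},{"jaw":0.6,"tx":0.6,"ty":-42,"tz":-4.7,"ax":-27.7,"ay":-34.3,"az":94.7},{"jaw":0.6,"tx":0.6,"ty":-42,"tz":-4.7,"ax":-27.7,"ay":-34.3,"az":94.7}]' 60
python3 -m pendant '[{"jaw":0.6,"tx":0,"ty":0,"tz":0,"ax":0,"ay":0,"az":0},{"jaw":0.6,"tx":0,"ty":0,"tz":0,"ax":0,"ay":0,"az":0},{"jaw":0.6,"tx":0,"ty":0,"tz":0,"ax":0,"ay":0,"az":0}]'
python3 - <<'E'
from h import *
a=np.radians(11);y=np.array([np.cos(a),np.sin(a),0]);z=np.array([0,0,-1.]);M=np.c_[np.cross(y,z),y,z]
print(todo([.4055,-.3033,.093],M),manip.get_state()["qpos"])
s=grab("scene");P=pts(s);I=s["pixels"];hsv=cv2.cvtColor(I,cv2.COLOR_BGR2HSV)
W=np.zeros(hsv.shape[:2],bool);W[215:255,145:190]=1
O=P[(hsv[...,0]<20)&(hsv[...,1]>120)&W&(P[...,2]>.09)];print(len(O),O.mean(0),O.min(0),O.max(0),cv2.minAreaRect(O[:,:2].astype(np.float32)))
E
```

```text
clock: 8.72
position: [0.4036, -0.2968, 0.248]
ee_rot: [0.003, 0.633, 0.774, -0.004]
contact_force: [0.2, 0.1, -0.4]
width: 0.0684
gripper_force: 0.0
clock: 9.1
position: [0.4038, -0.2984, 0.2476]
ee_rot: [0.002, 0.636, 0.772, -0.004]
contact_force: [0.2, 0.1, 0.4]
width: 0.0683
gripper_force: 0.0
(array([  0.17,  -0.49, -15.46]), array([ 0.5, -0.1, -0.1])) [-0.7690096   0.15434508  1.62664338 -0.00845723  1.35620717 -0.96013697]
193 [ 0.41265181 -0.30198593  0.11770364] [ 0.40268922 -0.34026705  0.10338927] [ 0.42229954 -0.2620788   0.12891902] ((0.4096187651157379, -0.301561564207077), (0.014553232118487358, 0.07872442901134491), 8.628714561462402)
```

```bash
python3 -m pendant '[{"jaw":0.6,"tx":0.4,"ty":-0.5,"tz":-4,"ax":0.5,"ay":0,"az":-1},{"jaw":0.6,"tx":0.4,"ty":-0.5,"tz":-8,"ax":0.5,"ay":0,"az":-1},{"jaw":0.6,"tx":0.4,"ty":-0.5,"tz":-12,"ax":0.5,"ay":0,"az":-1},{"jaw":0.6,"tx":0.4,"ty":-0.5,"tz":-15.4,"ax":0.5,"ay":0,"az":-1},{"jaw":0.6,"tx":0.4,"ty":-0.5,"tz":-15.4,"ax":0.5,"ay":0,"az":-1},{"jaw":-1,"tx":0.4,"ty":-0.5,"tz":-15.4,"ax":0.5,"ay":0,"az":-1},{"jaw":-1,"tx":0.4,"ty":-0.5,"tz":-15.4,"ax":0.5,"ay":0,"az":-1},{"jaw":-1,"tx":0.4,"ty":-0.5,"tz":-15.4,"ax":0.5,"ay":0,"az":-1},{"jaw":-1,"tx":0.4,"ty":-0.5,"tz":-15.4,"ax":0.5,"ay":0,"az":-1},{"jaw":-1,"tx":0.4,"ty":-0.5,"tz":-15.4,"ax":0.5,"ay":0,"az":-1}]' 70
python3 -m pendant '[{"jaw":-1,"tx":0,"ty":0,"tz":1.5,"ax":0,"ay":0,"az":0},{"jaw":-1,"tx":0,"ty":0,"tz":3.5,"ax":0,"ay":0,"az":0},{"jaw":-1,"tx":0,"ty":0,"tz":3.5,"ax":0,"ay":0,"az":0},{"jaw":-1,"tx":0,"ty":0,"tz":3.5,"ax":0,"ay":0,"az":0}]' 70
```

```text
clock: 10.4
position: [0.4081, -0.3038, 0.0951]
ee_rot: [0.001, 0.642, 0.767, -0.001]
contact_force: [0.4, 0.3, 6.1]
width: 0.011
gripper_force: 69.5
clock: 10.9
position: [0.4067, -0.3026, 0.1282]
ee_rot: [-0.001, 0.642, 0.767, -0.001]
contact_force: [0.1, -0.1, -4.2]
width: 0.0112
gripper_force: 68.5
```

```bash
python3 -m pendant '[{"jaw":-1,"tx":0,"ty":0,"tz":2,"ax":0,"ay":2,"az":0},{"jaw":-1,"tx":0,"ty":0,"tz":5,"ax":0,"ay":5,"az":0},{"jaw":-1,"tx":0,"ty":0,"tz":9,"ax":0,"ay":8,"az":0},{"jaw":-1,"tx":0,"ty":0,"tz":13,"ax":0,"ay":10,"az":0},{"jaw":-1,"tx":0.5,"ty":1,"tz":17,"ax":0,"ay":10,"az":0},{"jaw":-1,"tx":1.5,"ty":2.5,"tz":20,"ax":0,"ay":10,"az":-0.5},{"jaw":-1,"tx":3,"ty":5,"tz":22,"ax":0,"ay":10,"az":-1},{"jaw":-1,"tx":5,"ty":8,"tz":23,"ax":0,"ay":10,"az":-2},{"jaw":-1,"tx":7,"ty":11,"tz":23,"ax":0,"ay":10,"az":-2},{"jaw":-1,"tx":9,"ty":14,"tz":23,"ax":0,"ay":10,"az":-3}]'
python3 -m pendant '[{"jaw":-1,"tx":2,"ty":3,"tz":0,"ax":0,"ay":0,"az":-0.5},{"jaw":-1,"tx":4,"ty":6,"tz":0,"ax":0,"ay":0,"az":-1},{"jaw":-1,"tx":6,"ty":9,"tz":0,"ax":0,"ay":0,"az":-1.5},{"jaw":-1,"tx":8,"ty":12,"tz":0,"ax":0,"ay":0,"az":-2},{"jaw":-1,"tx":10,"ty":15,"tz":0,"ax":0,"ay":0,"az":-2},{"jaw":-1,"tx":12,"ty":17.5,"tz":0,"ax":0,"ay":0,"az":-3},{"jaw":-1,"tx":13.5,"ty":19.5,"tz":0,"ax":0,"ay":0,"az":-3},{"jaw":-1,"tx":14.6,"ty":20.7,"tz":0,"ax":0,"ay":0,"az":-3},{"jaw":-1,"tx":15.2,"ty":21.2,"tz":0,"ax":0,"ay":0,"az":-3},{"jaw":-1,"tx":15.2,"ty":21.2,"tz":0,"ax":0,"ay":0,"az":-3}]'
cat > pour.py <<'E'
from h import *
st=manip.get_state();p=st["position"];A=rot(st["ee_rot"]).as_matrix()
sx=A[:,1];sz=-A[:,2];lip=p-.06*sx-.0915*sz
print("yaw",np.degrees(np.arctan2(sx[1],sx[0])).round(1),"front-down",np.degrees(np.arcsin(sx[2])).round(1),"roll",np.degrees(np.arcsin(A[2,0])).round(1),"lip",lip.round(4),"tcp",p.round(4),"F",st["contact_force"].round(1))
f=np.radians(4.3);u=np.array([np.cos(f),np.sin(f),0]);C=np.array([.5695,.0427,0])
for off,h,th in((.02,.225,0),(.02,.205,25),(.02,.205,50),(.015,.205,65),(.01,.205,80)):
    t=np.radians(th);X=u*np.cos(t)+np.array([0,0,np.sin(t)]);Z=-u*np.sin(t)+np.array([0,0,np.cos(t)])
    T=C+u*off+[0,0,h]+.06*X+.0915*Z
    M=np.c_[np.cross(X,-Z),X,-Z];r=(Ro.from_matrix(M)*rot(st["ee_rot"]).inv()).as_rotvec(degrees=True)
    print(th,((T-p)*100).round(1),r.round(1))
print(st["qpos"].round(2),st["clock"])
E
python3 pour.py
```

```text
clock: 12.15
position: [0.4978, -0.1621, 0.3576]
ee_rot: [-0.068, 0.659, 0.746, -0.057]
contact_force: [0.4, 0.0, -3.3]
width: 0.0114
gripper_force: 68.8
clock: 13.4
position: [0.6494, 0.0485, 0.3582]
ee_rot: [-0.069, 0.679, 0.729, -0.056]
contact_force: [-0.3, -0.4, -4.1]
width: 0.011
gripper_force: 68.8
yaw 4.2 front-down -10.1 roll 1.4 lip [0.5744 0.0453 0.2786] tcp [0.6494 0.0485 0.3582] F [-0.3 -0.4 -4.1]
0 [-0.   0.  -4.2] [ -0.7 -10.2   0.2]
25 [-4.4 -0.3 -4.5] [  1.1 -35.1  -0.1]
50 [-9.1 -0.7 -4.8] [  3.  -60.   -0.4]
65 [-12.2  -0.9  -6. ] [  4.2 -75.   -0.7]
80 [-14.9  -1.1  -7.8] [  5.4 -89.9  -0.9]
[-0.04  0.47  0.91  0.01  1.94 -0.11] 13.4
```

```bash
python3 -m pendant '[{"jaw":-1,"tx":0,"ty":0,"tz":-1,"ax":0,"ay":-2,"az":0},{"jaw":-1,"tx":0,"ty":0,"tz":-3,"ax":-0.4,"ay":-6,"az":0},{"jaw":-1,"tx":0,"ty":0,"tz":-4,"ax":-0.7,"ay":-10,"az":0},{"jaw":-1,"tx":-1,"ty":-0.1,"tz":-4.2,"ax":-0.3,"ay":-16,"az":0},{"jaw":-1,"tx":-2.2,"ty":-0.2,"tz":-4.4,"ax":0.1,"ay":-22,"az":0},{"jaw":-1,"tx":-3.4,"ty":-0.2,"tz":-4.4,"ax":0.6,"ay":-28,"az":0},{"jaw":-1,"tx":-4.4,"ty":-0.3,"tz":-4.5,"ax":1.1,"ay":-35,"az":0},{"jaw":-1,"tx":-4.4,"ty":-0.3,"tz":-4.5,"ax":1.1,"ay":-35,"az":0},{"jaw":-1,"tx":-4.4,"ty":-0.3,"tz":-4.5,"ax":1.1,"ay":-35,"az":0}]'
python3 pour.py
python3 - <<'E'
from h import *
d=grab("top");s=grab("scene");cv2.imwrite("pics/m5.png",np.hstack([cv2.resize(d["pixels"][100:220,160:280],None,fx=3,fy=3),cv2.resize(s["pixels"][130:250,230:350],None,fx=3,fy=3)]))
E
```

```text
clock: 14.52
position: [0.606, 0.0452, 0.3151]
ee_rot: [0.148, 0.663, 0.716, 0.158]
contact_force: [1.0, -0.4, -3.2]
width: 0.0109
gripper_force: 69.6
yaw 4.4 front-down 25.0 roll -0.1 lip [0.5903 0.0438 0.2068] tcp [0.606  0.0452 0.3151] F [ 1.  -0.4 -3.2]
0 [4.3 0.4 0.1] [-1.8 24.9 -0.1]
25 [-0.1  0.  -0.2] [ 0.1 -0.  -0.1]
50 [-4.8 -0.3 -0.5] [  2.  -24.9  -0.1]
65 [-7.9 -0.6 -1.7] [  3.1 -39.9  -0. ]
80 [-10.6  -0.8  -3.5] [  4.2 -54.8  -0. ]
[-0.08  0.06  1.65  0.08  1.   -0.18] 14.525
```

View pics/m5.png

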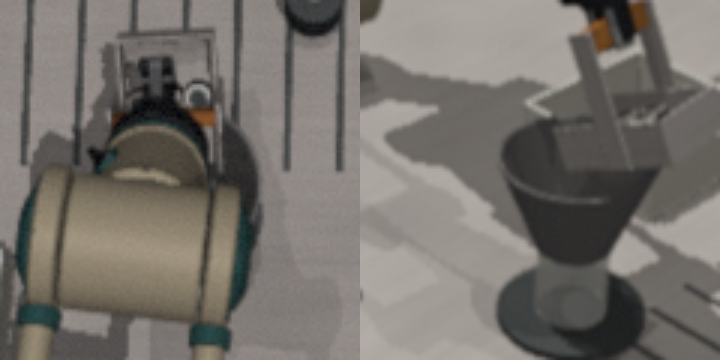

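The scoop's lip sits inside the funnel mouth (right half, (600,150)), and the caps have begun sliding: one is still visible at (197,95) in the top view. I tilt further.

```bash
python3 -m pendant '[{"jaw":-1,"tx":0,"ty":0,"tz":0,"ax":0.1,"ay":-1,"az":0},{"jaw":-1,"tx":-0.8,"ty":0,"tz":0,"ax":0.4,"ay":-4,"az":0},{"jaw":-1,"tx":-1.5,"ty":-0.1,"tz":0,"ax":0.7,"ay":-8,"az":0},{"jaw":-1,"tx":-2.3,"ty":-0.1,"tz":-0.1,"ax":1,"ay":-12,"az":0},{"jaw":-1,"tx":-3,"ty":-0.2,"tz":-0.2,"ax":1.3,"ay":-16,"az":0},{"jaw":-1,"tx":-3.8,"ty":-0.2,"tz":-0.4,"ax":1.6,"ay":-20,"az":0},{"jaw":-1,"tx":-4.8,"ty":-0.3,"tz":-0.5,"ax":2,"ay":-25,"az":0},{"jaw":-1,"tx":-4.8,"ty":-0.3,"tz":-0.5,"ax":2,"ay":-25,"az":0},{"jaw":-1,"tx":-4.8,"ty":-0.3,"tz":-0.5,"ax":2,"ay":-25,"az":0}]'
python3 -m pendant '[{"jaw":-1,"tx":-1,"ty":-0.1,"tz":-0.4,"ax":0.4,"ay":-5,"az":0},{"jaw":-1,"tx":-2,"ty":-0.2,"tz":-0.8,"ax":0.8,"ay":-10,"az":0},{"jaw":-1,"tx":-3.1,"ty":-0.3,"tz":-1.2,"ax":1.1,"ay":-15,"az":0},{"jaw":-1,"tx":-3.1,"ty":-0.3,"tz":-1.2,"ax":1.1,"ay":-15,"az":0},{"jaw":-1,"tx":-3.1,"ty":-0.3,"tz":-1.2,"ax":1.1,"ay":-15,"az":0},{"jaw":-1,"tx":-3.1,"ty":-0.3,"tz":-1.2,"ax":1.1,"ay":-15,"az":0}]'
python3 pour.py
python3 - <<'E'
from h import *
d=grab("top");s=grab("scene");cv2.imwrite("pics/m6.png",np.hstack([cv2.resize(d["pixels"][100:220,160:280],None,fx=3,fy=3),cv2.resize(s["pixels"][130:250,230:350],None,fx=3,fy=3)]))
E
```

```text
clock: 15.75
position: [0.559, 0.0425, 0.3105]
ee_rot: [0.288, 0.615, 0.665, 0.311]
contact_force: [0.4, 0.3, -1.7]
width: 0.0104
gripper_force: 69.9
clock: 16.5
position: [0.5281, 0.0384, 0.2981]
ee_rot: [0.367, 0.572, 0.618, 0.394]
contact_force: [-0.3, 0.7, -1.5]
width: 0.0106
gripper_force: 70.0
yaw 4.7 front-down 65.2 roll -0.2 lip [0.5858 0.0424 0.2052] tcp [0.5281 0.0384 0.2981] F [-0.3  0.7 -1.5]
0 [12.1  1.   1.8] [-4.7 65.  -0.1]
25 [7.7 0.7 1.5] [-2.8 40.1 -0.1]
50 [3.  0.3 1.2] [-0.9 15.1 -0. ]
65 [-0.1  0.1 -0. ] [0.2 0.2 0. ]
80 [-2.8 -0.1 -1.8] [  1.3 -14.8   0. ]
[-0.29 -0.17  2.41  2.11  0.38 -2.3 ] 16.5
```

View pics/m6.png

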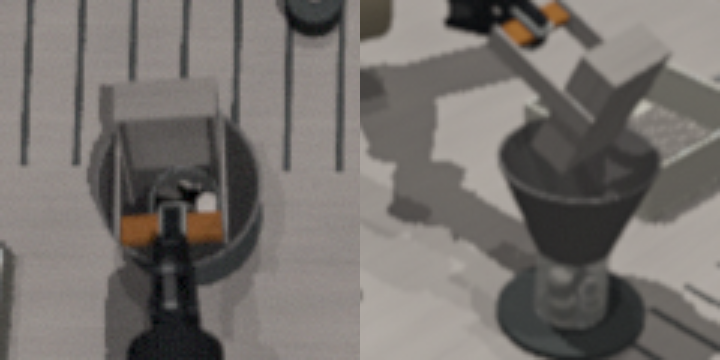

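The pan looks empty. Caps are visible through the jar at (570,285) and in the throat at (190,195). I level the scoop back and move clear to look.

```bash
python3 -m pendant '[{"jaw":-1,"tx":1,"ty":0.1,"tz":2,"ax":-0.3,"ay":5,"az":0},{"jaw":-1,"tx":2,"ty":0.2,"tz":4,"ax":-0.7,"ay":10,"az":0},{"jaw":-1,"tx":3.5,"ty":0.3,"tz":5,"ax":-1.3,"ay":18,"az":0},{"jaw":-1,"tx":5,"ty":0.4,"tz":6,"ax":-1.9,"ay":26,"az":0},{"jaw":-1,"tx":6,"ty":0.4,"tz":6,"ax":-2.5,"ay":35,"az":0},{"jaw":-1,"tx":6,"ty":-3,"tz":6.5,"ax":-3.2,"ay":45,"az":0},{"jaw":-1,"tx":6,"ty":-6,"tz":6.5,"ax":-4,"ay":55,"az":0},{"jaw":-1,"tx":4,"ty":-10,"tz":6.5,"ax":-4.7,"ay":65,"az":0},{"jaw":-1,"tx":2,"ty":-15,"tz":6.5,"ax":-4.7,"ay":65,"az":0},{"jaw":-1,"tx":0,"ty":-20,"tz":6.5,"ax":-4.7,"ay":65,"az":0}]'
python3 pour.py | head -1
python3 - <<'E'
from h import *
d=grab("top");s=grab("scene");print(manip.get_state()["qpos"].round(2))
cv2.imwrite("pics/m7.png",np.hstack([cv2.resize(d["pixels"][100:240,170:310],None,fx=2.7,fy=2.7),cv2.resize(s["pixels"][130:270,210:350],None,fx=2.7,fy=2.7)]))
E
```

```text
clock: 17.85
position: [0.5273, -0.1642, 0.3647]
ee_rot: [0.0, 0.683, 0.731, -0.003]
contact_force: [0.9, 0.6, -3.2]
width: 0.0109
gripper_force: 69.7
yaw 3.9 front-down -0.3 roll -0.3 lip [ 0.467  -0.1688  0.2735] tcp [ 0.5273 -0.1642  0.3647] F [ 0.9  0.6 -3.2]
[-0.43  0.2   1.29 -0.01  1.65 -0.49]
```

View pics/m7.png

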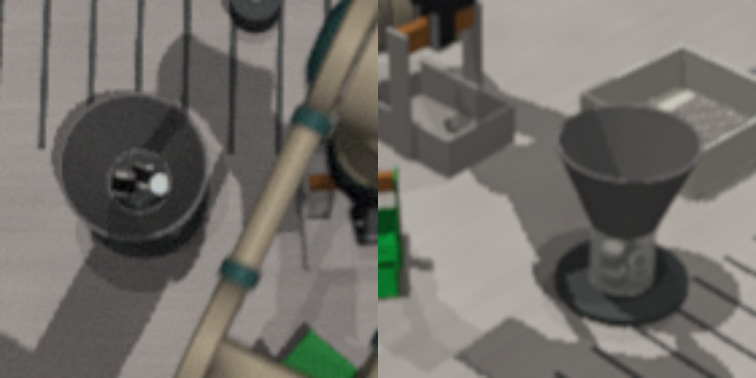

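The funnel's slopes are clear, with caps in the throat at (140,183). The scene view shows a dark curved shape in the pan at (458,122), which could be a leftover cap, so I check it by depth.

```bash
cat > chk.py <<'E'
from h import *
st=manip.get_state();p=st["position"];A=rot(st["ee_rot"]).as_matrix()
B=np.c_[A[:,1],np.cross(-A[:,2],A[:,1]),-A[:,2]];o=p-.0945*B[:,2]
for n in("scene","top"):
    d=grab(n);P=pts(d);L=(P-o)@B;I=d["pixels"]
    m=(abs(L[...,0])<.056)&(abs(L[...,1])<.037)&(L[...,2]>-.004)&(L[...,2]<.045)
    print(n,m.sum())
    g=np.full((12,8),np.nan)
    for i in range(12):
        for j in range(8):
            k=m&(L[...,0]>=-.06+.01*i)&(L[...,0]<-.05+.01*i)&(L[...,1]>=-.04+.01*j)&(L[...,1]<-.03+.01*j)
            if k.sum(): g[i,j]=np.median(L[...,2][k])*1000
    print("rows x=-60..60, cols y=-40..40, height mm\n",g.round(0))
    f=np.array([.5695,.0427]);r=np.hypot(P[...,0]-f[0],P[...,1]-f[1])
    k=(r<.031)&(P[...,2]>.0)
    if n=="top":
        q=P[k&(P[...,2]<.18)];print("in bore: z pct",np.percentile(q[:,2],[0,25,50,75,95,100]).round(3),len(q))
        q=P[(r>.035)&(r<.068)];print("cone: inner-slope resid z-(r)",np.round(np.nanpercentile(q[:,2]-(.09+(r[(r>.035)&(r<.068)]-.033)/.0385*.1),[1,50,99]),3))
E
python3 chk.py
```

```text
scene 455
rows x=-60..60, cols y=-40..40, height mm
 [[22. nan nan nan nan  4.  3.  4.]
 [38. nan nan nan nan  3.  3.  4.]
 [nan nan nan nan  3.  3.  3.  4.]
 [28. nan nan nan  4.  3.  3.  3.]
 [ 5. nan nan nan  3.  3.  3.  4.]
 [nan nan nan nan  3.  2.  3.  4.]
 [nan nan nan nan  4.  3.  4.  3.]
 [30. nan nan nan nan nan nan nan]
 [39. nan nan nan nan nan nan nan]
 [26. nan nan nan nan nan nan nan]
 [25. nan nan nan nan nan nan nan]
 [26. 22. 20. 22. 23. 20. 24. 20.]]
top 578
rows x=-60..60, cols y=-40..40, height mm
 [[12.  3.  1.  2.  3.  3.  2.  2.]
 [13.  0.  3.  1.  3.  3.  2.  3.]
 [30. nan nan  2.  3.  3.  3.  2.]
 [23. nan nan  2.  2.  3.  4.  3.]
 [28. nan nan  4.  2.  3.  2.  2.]
 [34. nan nan  4.  2.  2.  3.  4.]
 [nan nan nan nan  2.  2.  2.  1.]
 [nan nan nan nan nan nan nan nan]
 [nan nan nan nan nan  1.  2.  3.]
 [nan nan nan nan nan  2.  3.  4.]
 [nan nan nan nan nan  2.  3. nan]
 [nan nan nan nan nan 23. 20. nan]]
in bore: z pct [0.005 0.014 0.057 0.066 0.075 0.084] 292
cone: inner-slope resid z-(r) [-0.168 -0.002  0.005]
```

```bash
python3 - <<'E'
from h import *
st=manip.get_state();p=st["position"];A=rot(st["ee_rot"]).as_matrix()
B=np.c_[A[:,1],np.cross(-A[:,2],A[:,1]),-A[:,2]];o=p-.0945*B[:,2]
d=grab("scene");L=((pts(d)-o)@B*1000).round(0);g=cv2.cvtColor(d["pixels"],cv2.COLOR_BGR2GRAY)
print(g[162:186,226:256])
for v in range(168,182,2): print(v,[tuple(L[v,u].astype(int)) for u in range(232,248,2)])
F=[]
for i in range(8): grab("top"); F.append(manip.get_state()["contact_force"])
print(np.mean(F,0),np.std(F,0))
E
```

```text
[[ 69  69  74  80  81  82  82  82  82  82  81  82  83  81  83  83  82  81
   82  82  80  81  82  83  80  86  96 105 129 157]
 [ 70  75  82  90  86  82  82  80  81  80  81  82  81  81  82  81  81  82
   82  83  83  82  80  78  74  77  81  88 107 133]
 [ 83  96 110 114 106  94  85  82  81  82  81  81  81  81  82  81  81  82
   82  81  82  83  84  79  73  71  73  74  82  96]
 [110 121 129 131 125 116 104  94  85  82  81  80  80  80  81  80  81  80
   82  82  82  83  83  81  75  71  73  71  70  73]
 [131 134 134 133 132 130 125 116 105  95  85  81  80  81  80  80  81  78
   82  83  83  83  83  81  75  72  72  72  70  70]
 [136 136 133 132 133 132 132 130 124 117 105  93  86  81  80  79  78  79
   80  81  81  82  83  83  77  72  72  71  72  73]
 [139 137 134 134 133 133 133 133 133 133 126 118 104  93  86  81  77  77
   80  80  80  81  81  81  76  72  72  71  71  72]
 [140 138 134 134 134 134 134 132 134 138 139 135 127 118 105  86  74  76
   80  80  81  81  81  80  75  72  72  71  72  74]
 [142 143 136 134 134 134 134 133 134 137 144 145 140 134 122  92  76  76
   78  78  80  80  79  79 
[... 3873 characters left out ...]
 np.int64(4)), (np.int64(54), np.int64(-28), np.int64(40)), (np.int64(55), np.int64(-22), np.int64(38)), (np.int64(55), np.int64(-16), np.int64(35))]
180 [(np.int64(32), np.int64(-39), np.int64(30)), (np.int64(40), np.int64(-40), np.int64(34)), (np.int64(44), np.int64(-37), np.int64(35)), (np.int64(51), np.int64(-38), np.int64(38)), (np.int64(54), np.int64(-34), np.int64(38)), (np.int64(55), np.int64(-29), np.int64(35)), (np.int64(-9223372036854775808), np.int64(-9223372036854775808), np.int64(-9223372036854775808)), (np.int64(55), np.int64(-16), np.int64(29))]
[ 0.16556615  0.35323259 -2.50346544] [0.43449021 0.31442726 0.24490327]<stdin>:6: RuntimeWarning: invalid value encountered in cast
```

The dark shape reads at floor height (3 mm), so it's a shadow. The wrist load dropped by about 1.4 N, which is all five caps, and the pile in the bore tops out at 84 mm. Now I return the scoop to its old spot.

```bash
cat > back.py <<'E'
from h import *
a=np.radians(10);y=np.array([np.cos(a),np.sin(a),0]);z=np.array([0,0,-1.]);M=np.c_[np.cross(y,z),y,z]
s=manip.get_state();print(((np.array([.408,-.304,.0945])-s["position"])*100).round(2),(Ro.from_matrix(M)*rot(s["ee_rot"]).inv()).as_rotvec(degrees=True).round(1),s["clock"],s["contact_force"].round(1))
E
python3 back.py
python3 -m pendant '[{"jaw":-1,"tx":-3,"ty":-4,"tz":0,"ax":0,"ay":-0.3,"az":2},{"jaw":-1,"tx":-6,"ty":-8,"tz":0,"ax":0,"ay":-0.3,"az":4},{"jaw":-1,"tx":-9,"ty":-11,"tz":0,"ax":0,"ay":-0.3,"az":6},{"jaw":-1,"tx":-11.9,"ty":-14,"tz":-2,"ax":0,"ay":-0.3,"az":6},{"jaw":-1,"tx":-11.9,"ty":-14,"tz":-6,"ax":0,"ay":-0.3,"az":6},{"jaw":-1,"tx":-11.9,"ty":-14,"tz":-11,"ax":0,"ay":-0.3,"az":6},{"jaw":-1,"tx":-11.9,"ty":-14,"tz":-16,"ax":0,"ay":-0.3,"az":6},{"jaw":-1,"tx":-11.9,"ty":-14,"tz":-20,"ax":0,"ay":-0.3,"az":6},{"jaw":-1,"tx":-11.9,"ty":-14,"tz":-22,"ax":0,"ay":-0.3,"az":6},{"jaw":-1,"tx":-11.9,"ty":-14,"tz":-22,"ax":0,"ay":-0.3,"az":6}]'
python3 back.py
```

```text
[-11.79 -14.42 -26.78] [-0.2 -0.1  5.7] 18.5 [ 0.4  0.3 -2.1]
clock: 19.75
position: [0.4063, -0.2992, 0.1405]
ee_rot: [-0.002, 0.641, 0.768, 0.003]
contact_force: [0.3, 0.2, -2.7]
width: 0.011
gripper_force: 69.7
[ 0.17 -0.48 -4.6 ] [-0.4  0.  -0.3] 19.75 [ 0.3  0.2 -2.7]
```

```bash
python3 -m pendant '[{"jaw":-1,"tx":0.2,"ty":-0.4,"tz":-2,"ax":-0.4,"ay":0,"az":0},{"jaw":-1,"tx":0.2,"ty":-0.4,"tz":-3.5,"ax":-0.4,"ay":0,"az":0},{"jaw":-1,"tx":0.2,"ty":-0.4,"tz":-4.2,"ax":-0.4,"ay":0,"az":0},{"jaw":-1,"tx":0.2,"ty":-0.4,"tz":-4.5,"ax":-0.4,"ay":0,"az":0},{"jaw":-1,"tx":0.2,"ty":-0.4,"tz":-4.6,"ax":-0.4,"ay":0,"az":0},{"jaw":-1,"tx":0.2,"ty":-0.4,"tz":-4.6,"ax":-0.4,"ay":0,"az":0}]'
python3 back.py
```

```text
clock: 20.5
position: [0.4095, -0.3044, 0.0962]
ee_rot: [0.002, 0.641, 0.768, -0.0]
contact_force: [-0.4, 1.1, -3.1]
width: 0.011
gripper_force: 69.7
[-0.15  0.04 -0.17] [ 0.2  0.2 -0.3] 20.5 [-0.4  1.1 -3.1]
```

```bash
python3 -m pendant '[{"jaw":-1,"tx":0,"ty":0,"tz":-0.1,"ax":0,"ay":0,"az":0},{"jaw":-1,"tx":0,"ty":0,"tz":-0.2,"ax":0,"ay":0,"az":0},{"jaw":-1,"tx":0,"ty":0,"tz":-0.2,"ax":0,"ay":0,"az":0},{"jaw":-1,"tx":0,"ty":0,"tz":-0.2,"ax":0,"ay":0,"az":0}]'
python3 -m pendant '[{"jaw":0.5,"tx":0,"ty":0,"tz":-0.2,"ax":0,"ay":0,"az":0},{"jaw":0.5,"tx":0,"ty":0,"tz":-0.2,"ax":0,"ay":0,"az":0},{"jaw":0.5,"tx":0,"ty":0,"tz":-0.2,"ax":0,"ay":0,"az":0},{"jaw":0.5,"tx":0,"ty":0,"tz":-0.2,"ax":0,"ay":0,"az":0},{"jaw":0.5,"tx":0,"ty":0,"tz":3,"ax":0,"ay":0,"az":0},{"jaw":0.5,"tx":0,"ty":0,"tz":8,"ax":0,"ay":0,"az":0},{"jaw":0.5,"tx":0,"ty":0,"tz":14,"ax":0,"ay":0,"az":0},{"jaw":0.5,"tx":-6,"ty":-4,"tz":18,"ax":0,"ay":0,"az":0},{"jaw":0.5,"tx":-12,"ty":-8,"tz":18,"ax":0,"ay":0,"az":0},{"jaw":0.5,"tx":-12,"ty":-12,"tz":18,"ax":0,"ay":0,"az":0}]'
python3 - <<'E'
from h import *
from scipy.optimize import least_squares
d=grab("top");P=pts(d)
B=np.array([[np.cos(np.radians(10)),-np.sin(np.radians(10)),0],[np.sin(np.radians(10)),np.cos(np.radians(10)),0],[0,0,1]]);L=(P-[.409,-.304,0])@B
m=(abs(L[...,0])<.07)&(abs(L[...,1])<.05)
g=np.full((13,9),np.nan)
for i in range(13):
    for j in range(9):
        k=m&(abs(L[...,0]+.06-.01*i)<.005)&(abs(L[...,1]+.04-.01*j)<.005)
        if k.sum(): g[i,j]=np.median(L[...,2][k])*1000
print(g.round(0))
R=P[110:215,170:270].reshape(-1,3);b=R[(R[:,2]>.184)&(R[:,2]<.196)]
f=least_squares(lambda p:np.hypot(b[:,0]-p[0],b[:,1]-p[1])-.0745,[.57,.04],loss="soft_l1",f_scale=.002);print("funnel",f.x)
q=P[np.hypot(P[...,0]-f.x[0],P[...,1]-f.x[1])<.03];q=q[q[:,2]<.18];print("bore z",np.percentile(q[:,2],[0,50,99,100]).round(3))
R=P[165:260,80:170].reshape(-1,3);T=R[(R[:,0]>.335)&(R[:,0]<.515)&(R[:,1]>.235)&(R[:,1]<.415)&(R[:,2]>.018)];print("sink",cv2.minAreaRect(T[:,:2].astype(np.float32)),T[:,2].max())
print(manip.get_state()["clock"])
E
```

```text
clock: 21.0
position: [0.41, -0.3046, 0.0951]
ee_rot: [0.003, 0.641, 0.768, -0.0]
contact_force: [0.1, 1.7, 5.3]
width: 0.0107
gripper_force: 71.1
clock: 22.25
position: [0.2875, -0.4239, 0.2754]
ee_rot: [0.003, 0.641, 0.768, -0.0]
contact_force: [2.1, -0.4, 0.3]
width: 0.0638
gripper_force: 0.0
[[ 14.   4.   4.   4.   2.   2.   2.   5.  17.]
 [ 21.   2.   5.   3.   3.   4.   2.   3.  20.]
 [ 15.   3.   4.   3.   3.   3.   2.   5.  19.]
 [ 24.   4.   4.   3.   3.   4.   3.   5.  15.]
 [ 22.   2.   3.   2.   4.   4.   4.   3.  26.]
 [ 43.   4.   2.   4.   4.   2.   3.  -0.  38.]
 [124. 125. 123. 124. 122. 124. 122. 122. 121.]
 [ 66.   5.   4.   3.   5.   5.   6.  64.  96.]
 [ 20.   3.   4.   2.   5.   3.   4.   5.  28.]
 [ 15.   4.   3.   1.   5.   1.   3.   4.  18.]
 [ 16.   3.   1.   2.   2.   2.   2.   3.  21.]
 [ 20.   5.   4.   4.   8.   4.   9.   7.  23.]
 [  2.   2.  -0.   2.  -1.   0.   1.   2.   0.]]
funnel [0.56950554 0.04267571]
bore z [0.003 0.058 0.08  0.081]
sink ((0.43190714716911316, 0.3167630732059479), (0.1570081114768982, 0.08426033705472946), 88.92683410644531) 0.03815052550781828
22.3
```

The scoop is empty and level, the jar hasn't moved, the caps sit below 84 mm and the sink is flat in the tub.

```bash
python3 -m pendant '[{"jaw":0.5,"tx":0,"ty":0,"tz":0,"ax":0,"ay":0,"az":0},{"jaw":0.5,"tx":0,"ty":0,"tz":0,"ax":0,"ay":0,"az":0},{"jaw":0.5,"tx":0,"ty":0,"tz":0,"ax":0,"ay":0,"az":0},{"jaw":0.5,"tx":0,"ty":0,"tz":0,"ax":0,"ay":0,"az":0}]'; python3 -c "from rig import manip; print(manip.sign_off())"
```

```text
clock: 22.8
position: [0.2899, -0.4233, 0.2738]
ee_rot: [0.002, 0.64, 0.768, -0.0]
contact_force: [-0.4, 0.3, -0.1]
width: 0.0638
gripper_force: 0.0
the job is handed in; nothing more can be done
None
```

Handed in at 22.8 s, with no verdict returned: by depth and wrist-load checks the heat sink lies flat in the tub, the capacitors are in the jar (inferred from load and pile height, not counted), the empty scoop is level on the bench and the jar is unmoved; I made no final measurement of the hammer, screwdriver or motor, but the arm never worked near them.

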